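Open the push-to-open dry cabinet

ROBOT

A 6-joint arm with a two-finger parallel gripper is mounted at the origin on a cart in front of the work surface, level with it; the furniture and walls round the work are solid. World frame = base frame: x ahead of the robot, y to its left, z up, the work surface at z = 0. Lengths are in m, angles in rad, forces in N, time in s.
With the tool pointing down it reaches from about 0.3 to 0.875 m from the base axis. Payload 6.4 kg.
Tool frame: the origin (TCP) lies on the centre line of the jaws, within the pads' length; the fingertips stand 25 mm ahead of it and the grasp point (between the pads) lies 6 mm ahead of it; y points along the fingers, x is the direction in which the jaws open and shut, and the axes are right-handed (so a half turn about y gives the same grasp; the last joint's range is limited). The gripper opens to 88 mm and grips with 3 to 60 N. Pads are 18 mm wide; open, the fingers measure 123 mm over their backs; the gripper's body (75 mm by 187 mm) begins 45 mm behind the grasp point.
Start: joints at [-1.348, 0.181, 1.607, -0, 1.354, -0.206], TCP at [0.239, -0.523, 0.234] pointing down, gripper open.
Joint ranges: [-2.99, 2.99], [-0.89, 2.07], [0.3, 2.58], [-1.14, 4.28], [0, 2.63], [-3.12, 3.12]. Speed limits (rad/s): [2.57, 2.57, 3.01, 3.14, 3.14, 3.14].

INTERFACE

Orientations are given as a unit quaternion [w, x, y, z].
In Python, from workcell import manip, optics gives the robot as it stands.
- The arm moves only by the tool drive_tool, never from a script. Its arguments are lists of equal length, an entry for each row: "twist": the turn, a rotation vector about the tool's x, y, z each as a share of pi rad, from -1 to 1, a list of three; "dp": the shift along the tool's x, y, z each as a share of 200 mm, from -1 to 1, a list of three; "hand": the opening, from 0 (shut) to 1 (fully open). In form: {"twist": [[wx, wy, wz], ...], "dp": [[tx, ty, tz], ...], "hand": [hand, ...]}. A call has 1 to 5 rows; each row is the pose to reach, as a shift and turn from the pose commanded when the call began, along the tool's axes at that moment, turning the shorter way round; what a row does not reach only later rows make up. A row lasts 1/12 s, in which the tool goes at most 41.7 mm and 7.16 degrees, less where a joint would pass 70% of its speed; a pose out of reach is approached as far as the arm can. A call with a number of a shift or a turn outside -1 to 1 is refused whole. A call with a gripper value outside its range is refused whole. The fingers move at their own pace and stop on an object; "grip_force" is the grip in N (left out, the last holds). Time passes only in rows, so rows that repeat a pose let the fingers close. It gives the time, the measured TCP pose, the force and the opening at its end, in the units of the state.
- manip.get_obs(): the state, without advancing time (a new reading comes with each control period).
- optics.get_image(name): name is "side" or "top" or "wrist"; returns the picture (480x640x3 uint8, blue, green, red); there is no depth.
- optics.camera_info(name): a dict with "camera_matrix" (3x3 intrinsics, pixels), "origin" and "orientation" of the camera in the world; the wrist camera has in their place "T_tool_cam" (4x4, takes a point from camera to tool coordinates, whose origin is the TCP and whose axes are the tool frame's). Camera axes: x right, y up, looking along -z (the intrinsics and any distortion apply to the point x, -y, -z); pixel columns grow to the right and rows downward; lengths in m; the calibration is good to about 2 mm. A picture is of the moment at which its call begins: read the wrist's pose just before it. camera_info takes no time and is no camera call.
- manip.job_done(): hands the job in, once; it reports no verdict.
Trained networks look in the newest picture that a camera, given by its name, has taken for a name from the list of things; names that differ only in an ending like _2 or _b are one class to them, and where a whole thing is asked for, a point or a joint stands for the part that bears it (a point fixed in the world has none). Each returns a list of dicts, best first, with "conf" (0 to 1); they miss things now and then, are a little off and sometimes report something else, mostly with a low value. They report only what shows in the picture. A call takes as long as a camera call.
- optics.outline_of(camera, label): "pixels" (480x640 bool, what is visible of it) and "box" ([centre column, centre row, width, height] in pixels, round what is visible of it).
The state is a dict: "t": time; "qpos": joint angles; "qd": joint speeds; "effort": joint torques, N m; "tcp_pos": TCP position; "ee_rot": TCP orientation; "ft_force": force on the tool from outside, world axes, zero at the start; "ft_torque": the same for the moment, N m; "gripper_width": finger opening in m.
Only numpy, scipy, OpenCV 4.12 (cv2) and the standard library are available. Lean on these libraries where they do the work, as an engineer would, in place of code of your own. Each camera call takes 0.05 s, during which the arm holds its last target.

TASK

Open the wider of the two little dry cabinets on the bench: press its handleless door inwards at the free edge until the catch lets go and the door pops ajar, then swing the door wide open, to about a right angle, and leave it there. Keep the narrower cabinet shut.

Things in the scene. Friction and masses are not known exactly. Their poses are not given: they have to be found in the camera images.
- wide_cabinet: the wider of two fixed grey steel cabinets with plain white upright doors, 100 deep x 165 wide x 132 mm high. Origin: centre of its underside, on the bench; x points from the door into the cabinet, y to the left as one faces the door, z up. The shut door covers the front, 7 mm clear of it: outer face at x = -69, inner at x = -57 mm, 10 to 130 mm above the bench, free edge on the right
- wide_door_hinge (a point): point on the upright hinge axis of the wide door, 130 mm above the bench (the door's upper edge), at x = -63, y = +80.5 mm of the cabinet (the left edge). The axis runs in the middle of the 12 mm thick, 161 mm wide door. The hinge is damped and keeps the door at any angle; a small round dial sits on the door near it
- wide_door_edge (a point): small round push mark on the wide door's outer face, 143 mm from the hinge axis, 18 mm from the free edge, 108 mm above the bench; moves with the door. Pressing here 4 to 6 mm inwards to the stop (5 to 8 N) frees the catch. No handle. On the inner face, only below 55 mm above the bench, a strike pin stands out 30 mm here
- wide_door (a joint): angle of the wide door in rad: 0 shut and latched, down to -0.043 while pressed in. Once pressed and let go, a spring pushes it out to about 0.4 and it stays; its free edge then stands about 65 mm before the cabinet, a gap that can be entered from above. 1.57 is a right angle, 1.9 the most. Moving it takes about 1 to 3 N at the edge
- narrow_cabinet: the narrower cabinet, not to be opened: 100 x 115 x 132 mm, of the same make, with its own push-to-open door 111 mm wide in front, also hinged at the left; origin and axes likewise
- narrow_door (a joint): angle of the narrow cabinet's door in rad: 0 shut and latched

How it is judged:
By the outcome, as a careful person would: the job done as asked, in the order asked, and still so for the second after the job is handed in, with the robot touching nothing.
It also fails if it takes over 45 s, if anything falls off the work surface, if the arm or the gripper's body presses on something with over 40 N, if the wrist force passes 120 N, or if a joint passes its speed limit or range.

## Working session

There is one attempt and no reset: what is moved stays moved. The work goes in short steps, Python scripts to look and compute and a tool call to move; the robot and the scene stay as the last step left them, time stands still between calls to the robot, and variables do not carry over. Pictures are saved under pics/ and viewed, and the job is handed in when it is done.

Besides the shell and the picture viewer there is one more tool, called after ">>>" in YAML: its name, and indented under it one key for each argument. drive_tool: Moves the arm, as the interface text tells. Its arguments: {"type":"object","properties":{"twist":{"type":"array"},"dp":{"type":"array"},"hand":{"type":"array"},"grip_force":{"type":"number"}},"required":["twist","dp","hand"]}

```bash
mkdir -p pics; python3 - <<'E'
from workcell import manip, optics
import cv2,numpy as np
print(manip.get_obs())
for n in ["side","top"]:
    im=optics.get_image(n); cv2.imwrite(f"pics/{n}0.png",im); print(n,optics.camera_info(n))
    for l in ["wide_cabinet","wide_door_edge","wide_door_hinge","narrow_cabinet"]:
        r=optics.outline_of(n,l); print(l,[(round(d["conf"],2),np.round(d["box"],1)) for d in r[:3]])
print(optics.camera_info("wrist"))
E
```

```text
{'t': 0.0, 'qpos': array([-1.34830280e+00,  1.81504499e-01,  1.60799832e+00,  5.59141166e-06,
        1.35376390e+00, -2.06293004e-01]), 'qd': array([-1.05591140e-03,  1.74018951e-03, -3.70395181e-05,  4.69995495e-05,
        3.64880516e-04,  6.99394105e-04]), 'effort': array([ 3.53344176e-04, -4.33874774e+01, -3.41848969e+01,  7.01488252e-02,
        3.86199716e-02, -1.52983457e-04]), 'tcp_pos': array([ 0.23896835, -0.52240947,  0.23323536]), 'ee_rot': array([ 0.59534619, -0.59451322,  0.38259628, -0.38175521]), 'ft_force': array([-0.47114761, -0.19434539,  0.28160511]), 'ft_torque': array([-0.02716738, -0.02698998,  0.00776311]), 'gripper_width': 0.08814074567278066}
side {'camera_matrix': array([[602.49073502,   0.        , 323.57584858],
       [  0.        , 602.49073502, 240.24694351],
       [  0.        ,   0.        ,   1.        ]]), 'origin': array([0.75436589, 0.24110571, 1.01379822]), 'orientation': array([0.17978089, 0.04633839, 0.23691793, 0.95362544])}
wide_cabinet [(0.68, array([319.1, 167.4,  67.5, 114.9]))]
wide_door_edge [(0.78, array([347.3, 168.8,  15.4,  99.7])
[... 553 characters left out ...]
))]
wide_door_hinge [(0.85, array([411.5, 262.9, 105.2,  89.3])), (0.49, array([257.2, 224.7,  61.6,  17.4]))]
narrow_cabinet [(0.85, array([260.1, 196.2,  73.1,  74.4]))]
{'camera_matrix': array([[343.58514573,   0.        , 323.99501149],
       [  0.        , 343.58514573, 236.50239466],
       [  0.        ,   0.        ,   1.        ]]), 'T_tool_cam': array([[ 9.99999847e-01,  8.45074789e-05,  5.46981590e-04,
         3.32505726e-04],
       [ 5.00046077e-04,  2.85671928e-01, -9.58327345e-01,
        -1.50554581e-01],
       [-2.37243113e-04,  9.58327471e-01,  2.85671842e-01,
         7.24089803e-02],
       [ 0.00000000e+00,  0.00000000e+00,  0.00000000e+00,
         1.00000000e+00]])}
```

View pics/side0.png

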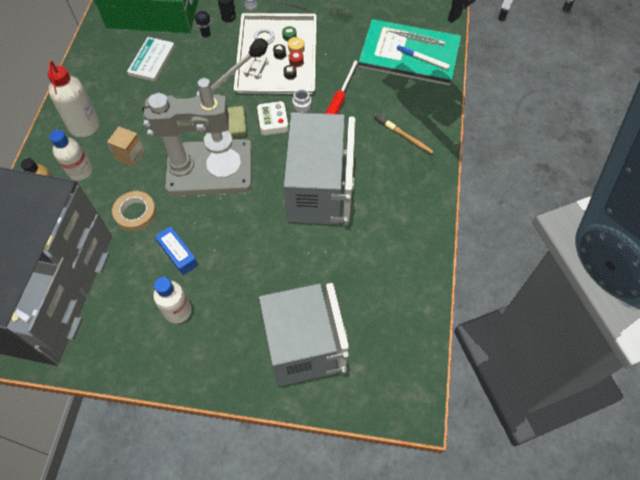

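View pics/top0.png

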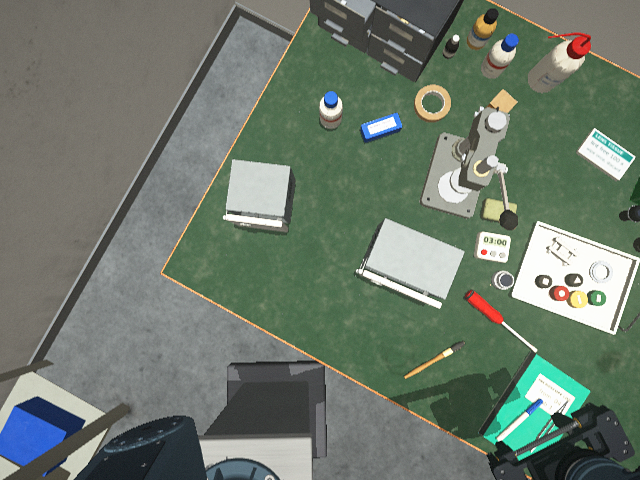

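```bash
python3 - <<'E'
import cv2
t=cv2.imread("pics/top0.png")[205:320,340:480]; cv2.imwrite("pics/topz.png",cv2.resize(t,None,fx=5,fy=5,interpolation=cv2.INTER_CUBIC))
t=cv2.imread("pics/side0.png")[105:235,270:375]; cv2.imwrite("pics/sidez.png",cv2.resize(t,None,fx=4.5,fy=4.5,interpolation=cv2.INTER_CUBIC))
E
```

```text
(no output)
```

View pics/topz.png

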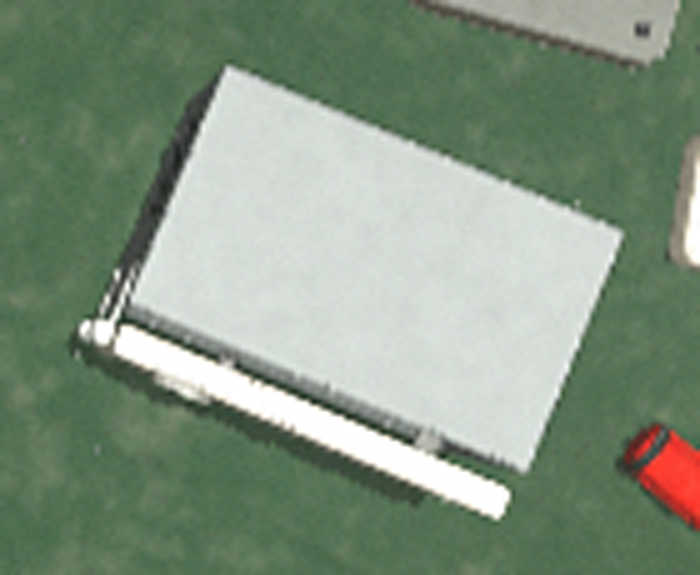

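View pics/sidez.png

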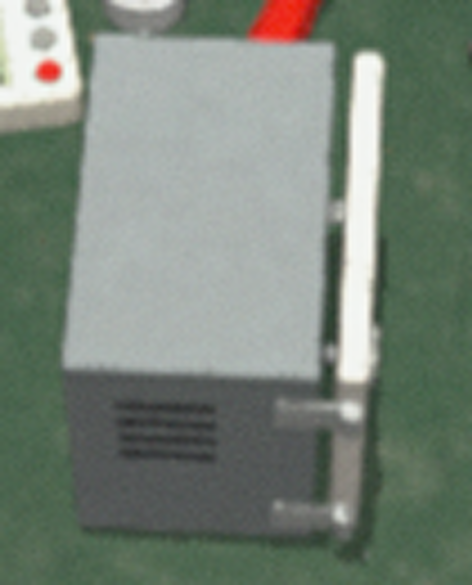

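```bash
cat > h.py <<'E'
import numpy as np,json
from scipy.spatial.transform import Rotation as R
from scipy.optimize import least_squares
from workcell import manip, optics
def rot(q): q=np.asarray(q); return R.from_quat([q[1],q[2],q[3],q[0]])
def proj(n,P):
    c=optics.camera_info(n); p=(np.atleast_2d(P)-c["origin"])@rot(c["orientation"]).as_matrix()
    K=c["camera_matrix"]; u=np.c_[p[:,0],-p[:,1],-p[:,2]]@K.T; return u[:,:2]/u[:,2:]
def cab(p,L):
    L=np.atleast_2d(L)/1000.; c,s=np.cos(p[2]),np.sin(p[2])
    return np.c_[p[0]+c*L[:,0]-s*L[:,1],p[1]+s*L[:,0]+c*L[:,1],L[:,2]]
def tool(P):
    o=manip.get_obs(); return (rot(o["ee_rot"]).inv().apply(np.asarray(P)-o["tcp_pos"]))/0.2
E
python3 - <<'E'
from h import *
L=[[50,82.5,132],[50,-82.5,132],[-50,-82.5,132],[-50,82.5,132]]
ob={"top":[[385.6,218.2],[464.6,251.6],[445.4,299.2],[366,266.6]],"side":[[284,187.7],[291.1,113.2],[344,114.6],[341.1,188.8]]}
for ns in (["top"],["side"],["top","side"]):
    f=lambda p:np.concatenate([(proj(n,cab(p,L))-ob[n]).ravel() for n in ns])
    for g in (0.5,-.5): 
        r=least_squares(f,[.55,-.1,g]); print(ns,r.x,r.cost)
p=r.x
for l in ([-69,-62.5,108],[-63,80.5,130],[-63,-80.5,130],[-69,-80.5,130]): print(l,cab(p,l),proj("top",cab(p,l)),proj("side",cab(p,l)))
o=manip.get_obs(); print(rot(o["ee_rot"]).as_matrix())
L2=[[50,57.5,132],[-50,57.5,132]]
E
```

```text
['top'] [ 0.52581631 -0.37148705 -0.42193795] 1.491511092983372
['top'] [ 0.52581631 -0.37148705 -0.42193797] 1.4915110929813993
['side'] [ 0.5280491  -0.37053357 -0.417071  ] 0.6499787382992617
['side'] [ 0.5280491  -0.37053357 -0.417071  ] 0.6499787382993392
['top', 'side'] [ 0.52692718 -0.37114757 -0.41972401] 3.7632427076311976
['top', 'side'] [ 0.52692718 -0.37114757 -0.41972401] 3.763242707630975
[-69, -62.5, 108] [[ 0.43844701 -0.40010458  0.108     ]] [[429.34922555 303.61356945]] [[354.01996731 131.45919644]]
[-63, 80.5, 130] [[ 0.50219992 -0.27196182  0.13      ]] [[363.26935478 272.50049857]] [[349.31866032 188.98602795]]
[-63, -80.5, 130] [[ 0.43659106 -0.41898725  0.13      ]] [[442.01495159 305.26579446]] [[351.58448998 116.21859737]]
[-69, -80.5, 130] [[ 0.43111185 -0.4165422   0.13      ]] [[440.84246338 308.21199885]] [[354.80256572 116.34240541]]
[[ 4.15774993e-01 -4.50788239e-05  9.09467511e-01]
 [-9.09467507e-01  8.41549503e-05  4.15774996e-01]
 [-9.52788410e-05 -9.99999995e-01 -6.00820168e-06]]
```

```bash
python3 - <<'E'
from h import *
p=[0.52693,-0.37115,-0.41972]
for l in ([-110,-62.5,200],[-110,-62.5,120]): print(cab(p,l),tool(cab(p,l)))
E
```

```text
[[ 0.40100861 -0.38339967  0.2       ]] [[-0.29780617  0.17042194  1.02646994]]
[[ 0.40100861 -0.38339967  0.12      ]] [[-0.29776806  0.57042194  1.02647234]]
```

>>> drive_tool:
  twist:
    - [0, 0.27, 0]
    - [0, 0.27, 0]
    - [0, 0.27, 0]
    - [0, 0.27, 0]
    - [0, 0.27, 0]
  dp:
    - [-0.3, 0.1, 1.0]
    - [-0.3, 0.1, 1.0]
    - [-0.3, 0.1, 1.0]
    - [-0.3, 0.1, 1.0]
    - [-0.3, 0.1, 1.0]
  hand: [0, 0, 0, 0, 0]
  grip_force: 20

```text
t: 0.92
tcp_pos: [0.3856, -0.3943, 0.2156]
ee_rot: [-0.458, 0.458, -0.538, 0.539]
ft_force: [0.5, -0.1, 0.2]
gripper_width: 0.0571
```

```bash
python3 - <<'E'
from h import *
p=[0.52693,-0.37115,-0.41972]
o=manip.get_obs();M=rot(o["ee_rot"]).as_matrix();print(o["t"],o["tcp_pos"],M,o["gripper_width"])
for l in ([-110,-62.5,200],[-110,-62.5,120]): print(cab(p,l),tool(cab(p,l)))
print((np.arctan2(M[1,2],M[0,2])+.41972)/np.pi)
E
```

```text
0.9167 [ 0.38563182 -0.39431384  0.2156247 ] [[-1.59417370e-01  3.01509819e-04  9.87211229e-01]
 [-9.87211232e-01 -3.43406964e-04 -1.59417266e-01]
 [ 2.90949340e-04 -9.99999896e-01  3.52398915e-04]] 0.05705857837791318
[[ 0.40100861 -0.38339967  0.2       ]] [[-0.06615235  0.07812791  0.06717363]]
[[ 0.40100861 -0.38339967  0.12      ]] [[-0.06626873  0.47812787  0.06703267]]
0.08263950068020841
```

>>> drive_tool:
  twist:
    - [0, 0.08, 0]
    - [0, 0.08, 0]
    - [0, 0.08, 0]
    - [0, 0.08, 0]
    - [0, 0.08, 0]
  dp:
    - [-0.07, 0.07, 0.07]
    - [-0.07, 0.07, 0.07]
    - [-0.07, 0.07, 0.07]
    - [-0.07, 0.07, 0.07]
    - [-0.07, 0.07, 0.07]
  hand: [0, 0, 0, 0, 0]

```text
t: 1.33
tcp_pos: [0.4003, -0.3845, 0.2021]
ee_rot: [-0.39, 0.39, -0.59, 0.59]
ft_force: [-0.2, -0.6, -0.3]
gripper_width: 0.0234
```

```bash
python3 - <<'E'
from h import *
import cv2
p=[0.52693,-0.37115,-0.41972]
o=manip.get_obs();M=rot(o["ee_rot"]).as_matrix();print(o["t"],o["tcp_pos"],o["gripper_width"])
for l in ([-110,-62.5,200],[-110,-62.5,120]): print(cab(p,l),tool(cab(p,l)))
print((np.arctan2(M[1,2],M[0,2])+.41972)/np.pi)
for n in ("wrist","side"): cv2.imwrite(f"pics/{n}1.png",optics.get_image(n))
# project into wrist
T=optics.camera_info("wrist")["T_tool_cam"];K=optics.camera_info("wrist")["camera_matrix"]
for l in ([-69,-62.5,108],[-69,-80.5,130],[-69,80.5,130],[-50,-82.5,132],[-50,82.5,132]):
    q=tool(cab(p,l))[0]*.2; c=T[:3,:3].T@(q-T[:3,3]); u=K@[c[0],-c[1],-c[2]]; print(l,u[:2]/u[2])
E
```

```text
1.3333 [ 0.40031537 -0.38454858  0.20206724] 0.02340813919084724
[[ 0.40100861 -0.38339967  0.2       ]] [[-0.00664945  0.01033267  0.0009341 ]]
[[ 0.40100861 -0.38339967  0.12      ]] [[-0.00689683  0.41033252  0.00068682]]
0.005554518502886158
[-69, -62.5, 108] [321.13890387 180.85629783]
[-69, -80.5, 130] [348.70755572 185.67757357]
[-69, 80.5, 130] [ 99.23225676 181.90906986]
[-50, -82.5, 132] [353.20885709 155.83439292]
[-50, 82.5, 132] [ 88.79916508 151.70579929]
```

View pics/wrist1.png

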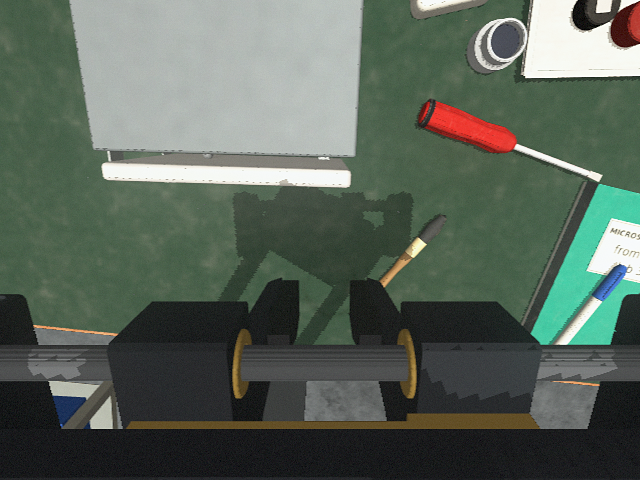

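View pics/side1.png

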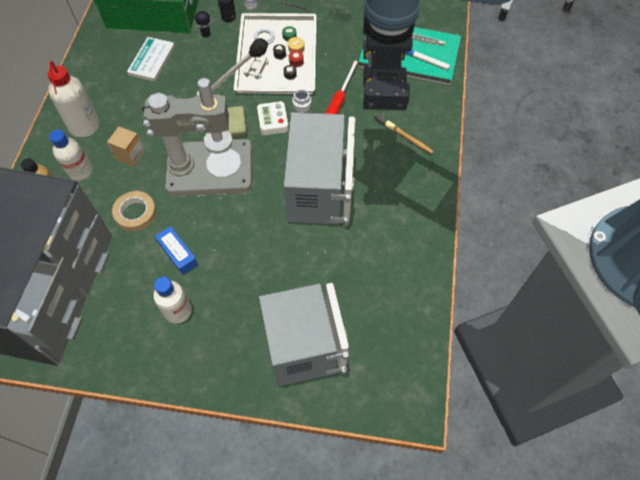

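>>> drive_tool:
  twist:
    - [0, 0.005, 0]
    - [0, 0.005, 0]
    - [0, 0.005, 0]
    - [0, 0.005, 0]
    - [0, 0.005, 0]
  dp:
    - [-0.007, 0.2, 0]
    - [-0.007, 0.41, 0]
    - [-0.007, 0.41, 0.0]
    - [-0.007, 0.41, 0.08]
    - [-0.007, 0.41, 0.12]
  hand: [0, 0, 0, 0, 0]

```text
t: 1.85
tcp_pos: [0.4236, -0.3931, 0.1206]
ee_rot: [-0.385, 0.384, -0.593, 0.594]
ft_force: [0.5, -0.4, -0.3]
gripper_width: 0.0004
```

```bash
cat > s.py <<'E'
from h import *
p=[0.52693,-0.37115,-0.41972]
o=manip.get_obs();M=rot(o["ee_rot"]).as_matrix()
d=o["tcp_pos"]-[p[0],p[1],0]; C=R.from_euler("z",p[2]).as_matrix()
print(o["t"],"local mm",np.round(1000*C.T@d,1),"F local",np.round(C.T@o["ft_force"],2),"w",o["gripper_width"],"yaw",np.degrees(np.arctan2(M[1,2],M[0,2])-p[2]))
E
python3 s.py
```

```text
1.85 local mm [-85.4 -62.2 120.6] F local [ 0.64 -0.15 -0.29] w 0.00041489371732142524 yaw -0.07923990776078972
```

>>> drive_tool:
  twist:
    - [0, 0, 0]
    - [0, 0, 0]
    - [0, 0, 0]
  dp:
    - [0, 0, 0.02]
    - [0, 0, 0.035]
    - [0, 0, 0.045]
  hand: [0, 0, 0]

```text
t: 2.1
tcp_pos: [0.4309, -0.3964, 0.121]
ee_rot: [-0.384, 0.385, -0.593, 0.593]
ft_force: [-7.0, 0.4, 4.7]
gripper_width: 0.0007
```

```bash
python3 s.py
```

```text
2.1 local mm [-77.4 -62.2 121. ] F local [-6.56 -2.46  4.71] w 0.0006708776272754784 yaw -0.03661383569737899
```

>>> drive_tool:
  twist:
    - [0, 0, 0]
    - [0, 0, 0]
  dp:
    - [0, 0, 0.005]
    - [0, 0, 0.01]
  hand: [0, 0]

```text
t: 2.27
tcp_pos: [0.4322, -0.3969, 0.1208]
ee_rot: [0.384, -0.385, 0.593, -0.593]
ft_force: [-7.1, 0.1, 5.5]
gripper_width: 0.0004
```

```bash
python3 s.py
```

```text
2.2667 local mm [-76.  -62.1 120.8] F local [-6.55 -2.81  5.46] w 0.00042234757942349063 yaw -0.04001362492484717
```

>>> drive_tool:
  twist:
    - [0, 0, 0]
    - [0, 0, 0]
    - [0, 0, 0]
  dp:
    - [0, 0, 0.005]
    - [0, 0, 0.01]
    - [0, 0, 0.015]
  hand: [0, 0, 0]

```text
t: 2.52
tcp_pos: [0.4347, -0.3981, 0.1208]
ee_rot: [0.384, -0.385, 0.594, -0.593]
ft_force: [-8.1, 1.5, 5.3]
gripper_width: 0.0005
```

```bash
python3 s.py
```

```text
2.5167 local mm [-73.3 -62.2 120.8] F local [-8.   -1.94  5.34] w 0.0005216987226975275 yaw -0.045332330061053375
```

>>> drive_tool:
  twist:
    - [0, 0, 0]
    - [0, 0, 0]
  dp:
    - [0, 0, 0.005]
    - [0, 0, 0.008]
  hand: [0, 0]

```text
t: 2.68
tcp_pos: [0.435, -0.3982, 0.1206]
ee_rot: [0.383, -0.386, 0.595, -0.592]
ft_force: [-13.5, 3.8, 9.8]
gripper_width: 0.0005
```

```bash
python3 s.py
```

```text
2.6833 local mm [-73.  -62.2 120.6] F local [-13.86  -2.06   9.78] w 0.0005279860156857705 yaw -0.029734224192047534
```

>>> drive_tool:
  twist:
    - [0, 0, 0]
    - [0, 0, 0]
    - [0, 0, 0]
    - [0, 0, 0]
    - [0, 0, 0]
  dp:
    - [0, 0, -0.2]
    - [0, 0, -0.4]
    - [0, 0, -0.42]
    - [0, -0.2, -0.42]
    - [0, -0.32, -0.42]
  hand: [0, 0, 0, 0, 0]

```text
t: 3.1
tcp_pos: [0.3601, -0.3638, 0.1856]
ee_rot: [-0.384, 0.384, -0.593, 0.594]
ft_force: [0.2, -1.2, 1.1]
gripper_width: 0.0005
```

```bash
python3 s.py; python3 - <<'E'
from h import *
import cv2
for n in ("wrist","top","side"): cv2.imwrite(f"pics/{n}2.png",optics.get_image(n))
T=optics.camera_info("wrist")["T_tool_cam"];K=optics.camera_info("wrist")["camera_matrix"]
p=[0.52693,-0.37115,-0.41972]
for a in (0,.3,.4,.5):
    l=[-63-161*np.sin(a),80.5-161*np.cos(a),130]
    q=tool(cab(p,l))[0]*.2; c=T[:3,:3].T@(q-T[:3,3]); u=K@[c[0],-c[1],-c[2]]; print(a,np.round(l),u[:2]/u[2],proj("top",cab(p,l)),proj("side",cab(p,l)))
E
```

```text
3.1 local mm [-155.3  -61.2  185.6] F local [ 0.65 -0.97  1.14] w 0.000501790021927686 yaw -0.10374889403569475
0 [-63. -80. 130.] [353.54038363 103.39349045] [[442.01636355 305.26415849]] [[351.58242316 116.21795826]]
0.3 [-111.  -73.  130.] [339.87287694 187.41095879] [[429.14523466 327.20593311]] [[377.10096498 120.2467932 ]]
0.4 [-126.  -68.  130.] [330.65220318 211.91456606] [[423.44467608 333.53461182]] [[385.25288768 122.91266575]]
0.5 [-140.  -61.  130.] [319.43213223 234.51383877] [[417.1281632  339.25558603]] [[393.11365855 126.21570678]]
```

View pics/wrist2.png

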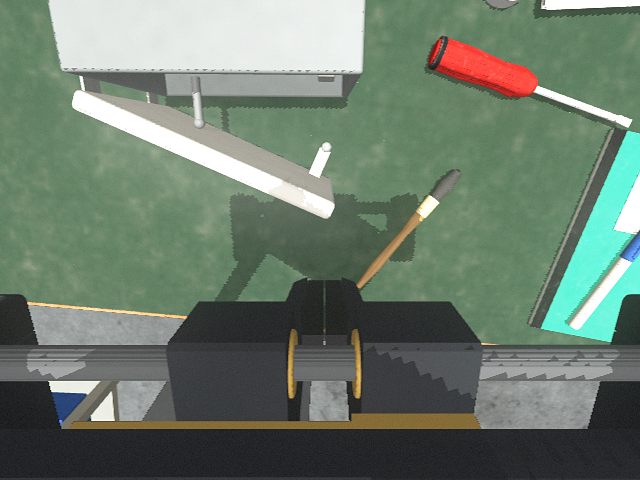

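View pics/side2.png

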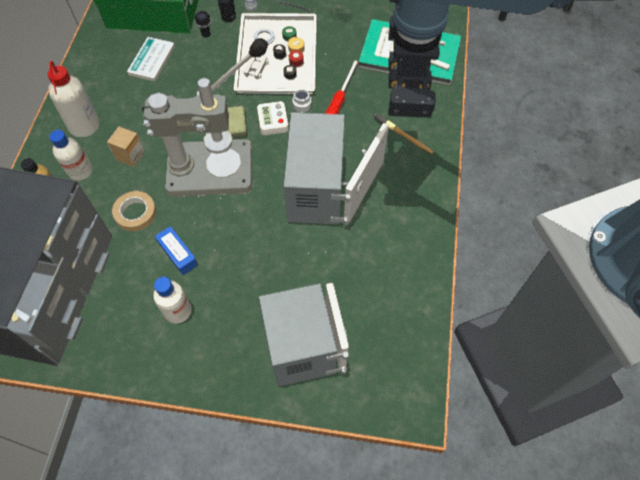

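>>> drive_tool:
  twist:
    - [0, 0, 0]
    - [0, 0, 0]
    - [0, 0, 0]
    - [0, 0, 0]
    - [0, 0, 0]
  dp:
    - [-0.04, 0, 0.2]
    - [-0.08, 0, 0.385]
    - [-0.08, 0, 0.385]
    - [-0.08, 0.0, 0.385]
    - [-0.08, 0.05, 0.385]
  hand: [0, 0, 0, 0, 0]

```text
t: 3.67
tcp_pos: [0.4379, -0.3812, 0.174]
ee_rot: [-0.385, 0.385, -0.593, 0.594]
ft_force: [0.9, -0.3, 0.2]
gripper_width: 0.0003
```

```bash
python3 s.py;  python3 - <<'E'
from h import *
import cv2
print(manip.get_obs()["qpos"])
cv2.imwrite(f"pics/wrist3.png",optics.get_image("wrist"))
E
```

```text
3.6667 local mm [-77.2 -45.4 174. ] F local [0.92 0.08 0.23] w 0.0003431150172160625 yaw -0.015865280614420718
[-9.20511760e-01  2.51622126e-01  1.64939417e+00 -1.65928999e-04
  1.23925114e+00  1.07033579e+00]
```

View pics/wrist3.png

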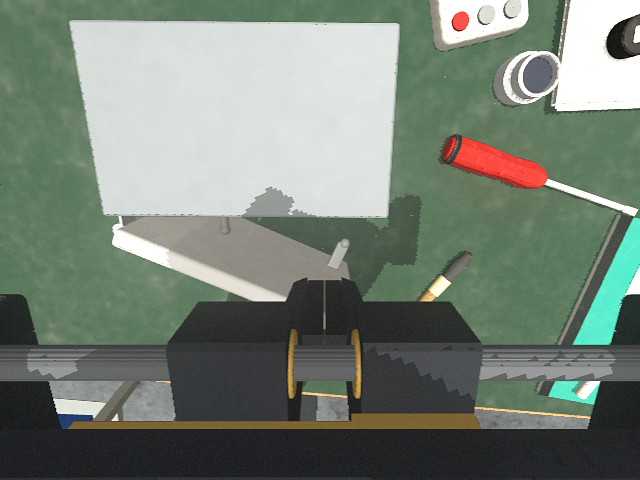

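>>> drive_tool:
  twist:
    - [0, 0, 0]
    - [0, 0, 0]
    - [0, 0, 0]
    - [0, 0, 0]
  dp:
    - [0, 0.08, 0]
    - [0, 0.16, 0]
    - [0, 0.24, 0]
    - [0, 0.29, 0]
  hand: [0, 0, 0, 0]

```text
t: 4.05
tcp_pos: [0.4357, -0.3798, 0.1133]
ee_rot: [0.384, -0.384, 0.595, -0.592]
ft_force: [1.1, -0.5, -1.1]
gripper_width: 0.0004
```

```bash
python3 s.py
```

```text
4.05 local mm [-79.8 -45.  113.3] F local [ 1.25  0.03 -1.13] w 0.0003708394269124112 yaw -0.11801985723548573
```

>>> drive_tool:
  twist:
    - [0, 0, 0]
    - [0, 0, 0]
    - [0, 0, 0]
    - [0, 0, 0]
    - [0, 0, 0]
  dp:
    - [0, 0, -0.04]
    - [0, 0, -0.08]
    - [-0.015, 0, -0.115]
    - [-0.035, 0, -0.15]
    - [-0.06, 0, -0.19]
  hand: [0, 0, 0, 0, 0]

```text
t: 4.47
tcp_pos: [0.4074, -0.3549, 0.1168]
ee_rot: [-0.384, 0.385, -0.593, 0.595]
ft_force: [0.5, -3.5, 0.0]
gripper_width: 0.0003
```

```bash
python3 s.py
```

```text
4.4667 local mm [-115.7  -33.9  116.8] F local [ 1.86 -3.01  0.04] w 0.00033323853582382967 yaw -0.09258263615915392
```

>>> drive_tool:
  twist:
    - [0, 0, 0]
    - [0, 0, 0]
    - [0, 0, 0]
    - [0, 0, 0]
    - [0, 0, 0]
  dp:
    - [-0.02, 0, -0.04]
    - [-0.05, 0, -0.07]
    - [-0.08, 0, -0.1]
    - [-0.11, 0, -0.13]
    - [-0.145, 0, -0.16]
  hand: [0, 0, 0, 0, 0]

```text
t: 4.88
tcp_pos: [0.3904, -0.3143, 0.1159]
ee_rot: [-0.385, 0.384, -0.593, 0.594]
ft_force: [0.9, -0.9, 2.8]
gripper_width: 0.0006
```

```bash
python3 s.py
```

```text
4.8833 local mm [-147.9   -3.7  115.9] F local [ 1.18 -0.43  2.75] w 0.0006332498783219973 yaw -0.06626511905735782
```

Next: to 1.3 rad, at local (-163, 26).

>>> drive_tool:
  twist:
    - [0, 0, 0]
    - [0, 0, 0]
    - [0, 0, 0]
    - [0, 0, 0]
    - [0, 0, 0]
  dp:
    - [-0.035, 0, -0.025]
    - [-0.075, 0, -0.045]
    - [-0.11, 0, -0.06]
    - [-0.15, 0, -0.075]
    - [-0.19, 0, -0.085]
  hand: [0, 0, 0, 0, 0]

```text
t: 5.3
tcp_pos: [0.3901, -0.2721, 0.1153]
ee_rot: [0.384, -0.385, 0.594, -0.593]
ft_force: [-2.4, -1.9, 0.1]
gripper_width: 0.0001
```

```bash
python3 s.py; python3 - <<'E'
from h import *
import cv2
for n in ("top","side"):cv2.imwrite(f"pics/{n}4.png",optics.get_image(n))
p=[0.52693,-0.37115,-0.41972]
for a in (1.2,1.3,1.4,1.5,1.57):
    l=[-63-161*np.sin(a),80.5-161*np.cos(a),130]
    print(a,np.round(l),proj("top",cab(p,l)),proj("side",cab(p,l)))
E
```

```text
5.3 local mm [-165.3   34.6  115.3] F local [-1.37 -2.73  0.1 ] w 0.00012629644561717264 yaw -0.059071496019556594
1.2 [-213.   22.  130.] [[361.711668   358.17137113]] [[434.46483881 164.80082454]]
1.3 [-218.   37.  130.] [[353.18134729 357.51258994]] [[437.68722375 172.03263875]]
1.4 [-222.   53.  130.] [[344.75949193 355.99503344]] [[440.07951371 179.53252518]]
1.5 [-224.   69.  130.] [[336.53302374 353.63552021]] [[441.60094267 187.23330449]]
1.57 [-224.   80.  130.] [[330.93616713 351.49633748]] [[442.12933528 192.70495534]]
```

View pics/side4.png

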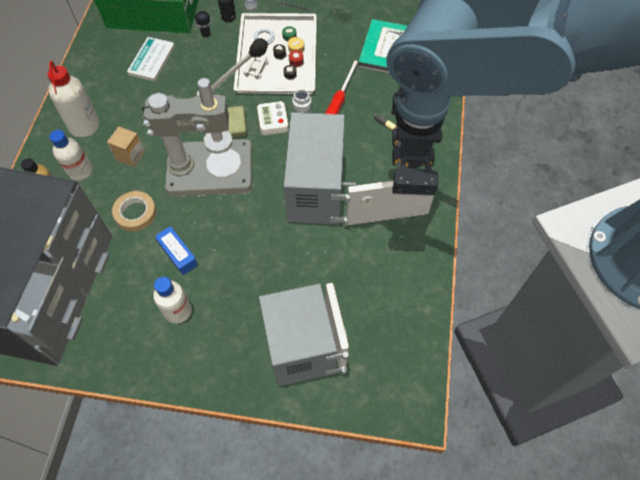

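View pics/top4.png

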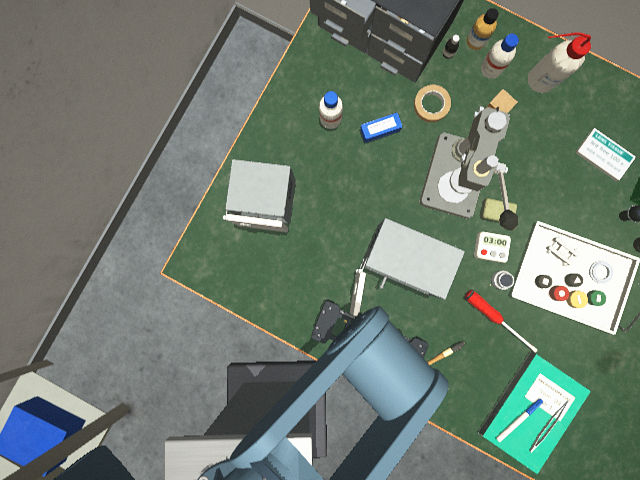

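>>> drive_tool:
  twist:
    - [0, 0, 0]
    - [0, 0, 0]
    - [0, 0, 0]
    - [0, 0, 0]
    - [0, 0, 0]
  dp:
    - [-0.03, 0, -0.005]
    - [-0.06, 0, -0.01]
    - [-0.09, 0, -0.015]
    - [-0.11, 0, -0.015]
    - [-0.11, 0, -0.015]
  hand: [0, 0, 0, 0, 0]

```text
t: 5.82
tcp_pos: [0.397, -0.251, 0.1155]
ee_rot: [0.385, -0.385, 0.594, -0.593]
ft_force: [-0.2, -1.2, 0.3]
gripper_width: 0.0003
```

```bash
python3 s.py
```

```text
5.8167 local mm [-167.6   56.8  115.5] F local [ 0.35 -1.16  0.26] w 0.00029014878930810905 yaw -0.03451915058484145
```

>>> drive_tool:
  twist:
    - [0, 0, 0]
    - [0, 0, 0]
    - [0, 0, 0]
    - [0, 0, 0]
    - [0, 0, 0]
  dp:
    - [0.1, 0, 0]
    - [0.25, 0, 0]
    - [0.3, -0.2, 0]
    - [0.3, -0.4, 0]
    - [0.4, -0.5, 0]
  hand: [0, 0, 0, 0, 0]

```text
t: 6.23
tcp_pos: [0.3654, -0.3251, 0.2195]
ee_rot: [-0.385, 0.384, -0.592, 0.594]
ft_force: [1.2, -0.1, 0.4]
gripper_width: 0.0008
```

>>> drive_tool:
  twist:
    - [0, 0, 0]
    - [0, 0, 0]
    - [0, 0, 0]
    - [0, 0, 0]
    - [0, 0, 0]
  dp:
    - [0.2, 0, 0]
    - [0.4, 0, 0]
    - [0.6, -0.1, 0]
    - [0.8, -0.1, 0]
    - [0.8, -0.1, 0]
  hand: [0, 0, 0, 0, 0]

```text
t: 6.65
tcp_pos: [0.2958, -0.4774, 0.237]
ee_rot: [-0.382, 0.384, -0.593, 0.596]
ft_force: [0.7, 1.1, 0.2]
gripper_width: 0.0006
```

```bash
python3 s.py; python3 - <<'E'
from h import *
import cv2
a,b=[optics.get_image(n) for n in ("top","side")]
t=cv2.resize(a[180:400,200:500],None,fx=2.6,fy=2.6);cv2.imwrite("pics/top5.png",t)
t=cv2.resize(b[90:400,240:470],None,fx=1.9,fy=1.9);cv2.imwrite("pics/side5.png",t)
p=[0.52693,-0.37115,-0.41972]
for a in (1.4,1.5,1.57,1.64,1.74):
    l=[-63-161*np.sin(a),80.5-161*np.cos(a),130]
    print(a,((proj("top",cab(p,l))-[200,180])*2.6).round(),((proj("side",cab(p,l))-[240,90])*1.9).round())
E
```

```text
6.65 local mm [-167.8 -191.2  237. ] F local [0.19 1.32 0.17] w 0.0005706511211877819 yaw -0.34388930314102056
1.4 [[376. 458.]] [[380. 170.]]
1.5 [[355. 451.]] [[383. 185.]]
1.57 [[340. 446.]] [[384. 195.]]
1.64 [[326. 439.]] [[384. 206.]]
1.74 [[307. 428.]] [[383. 221.]]
```

View pics/side5.png

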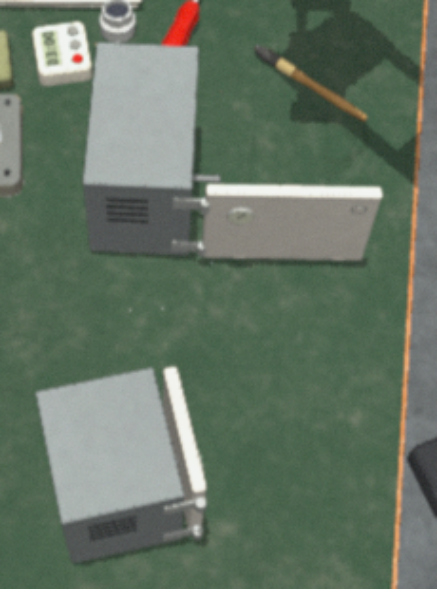

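View pics/top5.png

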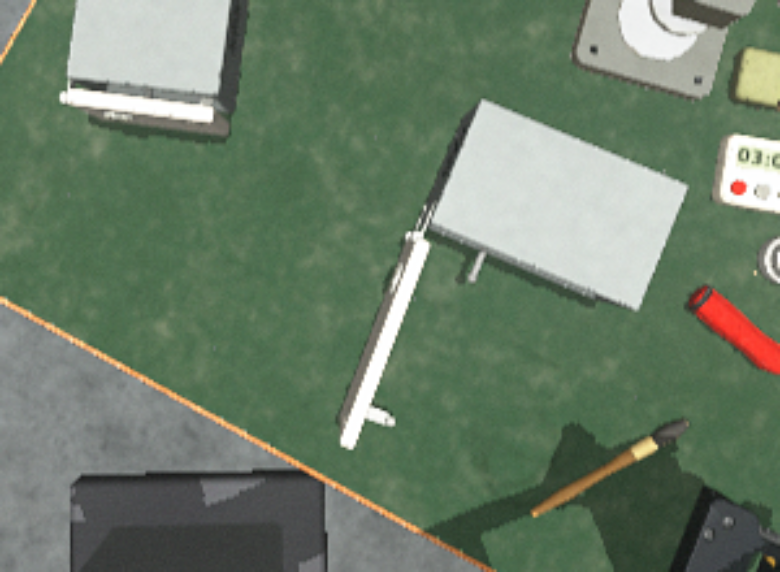

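The pictures put the wide door's free edge at (348, 445) in the top crop and (382, 190) in the side crop. That is about 1.53–1.54 rad. The narrow door is shut and the arm is clear of everything.

```bash
python3 -c "
from workcell import manip; print(manip.get_obs()['qd'].round(3)); print(manip.job_done())"
```

```text
[ 0.043 -0.023  0.042  0.006  0.007  0.008]
the job is handed in; nothing more can be done
None
```

The wide cabinet's door is open to about a right angle, and the narrow cabinet was left shut. I handed the job in at about 6.8 s; the limit is 45 s.

- **What I did:** With the jaws closed, I pressed the door at its push mark until the force rose to about 14 N along the press direction (17 N in all) at the stop. The catch let go and the door popped to about 0.4 rad. I then went into the gap from above, swept the door round from the inside, and backed the arm away.
- **Last checks:** The top and side pictures agree on a door angle of about 1.53–1.54 rad. The narrow door looks shut in both. The arm stood well clear of the cabinets, reading only about 1 N of noise.
- **Caveats:** During the press, the force reading showed 5 to 10 N upwards, which I could not explain; it went away on release. The arm was still settling very slightly (about 0.04 rad/s) when I handed in.

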